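# Stand the toppled measuring cylinder back up and shut the tip box

### The arm

A 7-joint arm with a two-finger parallel gripper is mounted at the origin on a cart in front of the work surface, level with it; the furniture and walls round the work are solid. World frame = base frame: x ahead of the robot, y to its left, z up, the work surface at z = 0. Lengths are in m, angles in rad, forces in N, time in s.
With the tool pointing down it reaches from about 0.4 to 0.85 m from the base axis. Payload 4.5 kg.
Tool frame: the origin (TCP) lies on the centre line of the jaws, within the pads' length; the fingertips stand 8 mm ahead of it and the grasp point (between the pads) lies 11 mm behind it; z points along the fingers, x is the direction in which the jaws open and shut, and the axes are right-handed (so a half turn about z gives the same grasp; the last joint's range is limited). The gripper opens to 88 mm and grips with 3 to 60 N. Pads are 18 mm wide; open, the fingers measure 123 mm over their backs; the gripper's body (75 mm by 187 mm) begins 45 mm behind the grasp point.
Start: joints at [-1.215, 0.689, -0.195, 1.565, 0.157, 0.902, -0.215], TCP at [0.198, 0.593, 0.247] pointing down, gripper open.
Joint ranges: [-3.01, 3.01], [-0.46, 2.08], [-1.47, 1.51], [0.13, 2.56], [-1, 4.14], [0.04, 2.09], [-2.66, 2.66]. Speed limits (rad/s): [2.57, 2.57, 3.14, 3.14, 3.14, 3.14, 3.14].

### API

Orientations are given as a unit quaternion [x, y, z, w].
In Python, from plant import r gives the robot as it stands.
- The arm moves only by the shell command python3 -m pendant 'ROWS' [FORCE]. ROWS is JSON, a list of rows, each a list of 3 entries, a list of its own where there are three numbers: the turn, a rotation vector about the tool's x, y, z in rad, then the shift along the tool's x, y, z in m, then the opening, from 0 (shut) to 1 (fully open). In form: [[[wx, wy, wz], [tx, ty, tz], claw], ...]. A call has 1 to 10 rows; each row is the pose to reach, as a shift and turn from the pose commanded when the call began, along the tool's axes at that moment; what a row does not reach only later rows make up. A row lasts 1/10 s, in which the tool goes at most 50 mm and 8.59 degrees, less where a joint would pass 70% of its speed; a pose out of reach is approached as far as the arm can. A call with a gripper value outside its range is refused whole. The fingers move at their own pace and stop on an object; FORCE is the grip in N (left out, the last holds). Time passes only in rows, so rows that repeat a pose let the fingers close. It gives the time, the measured TCP pose, the force and the opening at its end, in the units of the state.
- r.get_state(): the state, without advancing time (a new reading comes with each control period).
- r.snapshot(name): name is "side" or "top"; returns a dict with "image" (480x640x3 uint8, red, green, blue), "mtx" (3x3 intrinsics, pixels), "R" (3x3) and "t" (3): a world point X has camera coordinates R X + t. Camera axes: x right, y down, z forward; pixel columns grow to the right and rows downward; lengths in m; the calibration is good to about 2 mm. A picture is of the moment at which its call begins. There is no depth.
- r.finish_job(): hands the job in, once; it reports no verdict.
The state is a dict: "clock": time; "q": joint angles; "qd": joint speeds; "joint_torque": joint torques, N m; "tool_pos": TCP position; "eef_rot": TCP orientation; "contact_force": force on the tool from outside, world axes, zero at the start; "moment": the same for the moment, N m; "opening": opening from 0.0 (shut) to 1.0 (fully open).
Only numpy, scipy, OpenCV 4.12 (cv2) and the standard library are available. Lean on these libraries where they do the work, as an engineer would, in place of code of your own. Each camera call takes 0.05 s, during which the arm holds its last target. There are 200 camera calls.

### The job

The measuring cylinder has toppled and leans over the front wall of the open tip box, so the lid cannot be shut. Using the fingertips only, gently push the cylinder back up until it stands free on its foot beside the box, about where its foot is now, then flip the box's lid over and press it fully shut. Grip and lift nothing, do not let the cylinder fall flat, and leave the box, the flask, the amber bottle and the salt jar where they are.

Things in the scene. Friction and masses are not known exactly. Their poses are not given: they have to be found in the camera images.
- cylinder: empty clear measuring cylinder, about 70 g, 190 mm tall: round tube 29 mm across on a blue six-sided foot, 62 mm over corners, 54 mm over flats, 10 mm thick. Origin: centre of the foot's underside; z runs up the tube, +-y to flat sides of the foot. It leans about 30 deg toward the box, one flat foot edge on the worktop, 22 mm in front of the box, the tube on the front wall's top
- cylinder_top (a point): centre of the cylinder's open upper end, 190 mm from its underside; at the start it hangs over the inside of the box, 50 mm past the front wall, 178 mm up, and rises to 190 mm. Centre of mass 87 mm above the underside: pushed to less than about 17 deg from upright it drops back onto its foot by itself and rocks a little; pushed fast it goes over on the other side
- tip_box: open clear storage box of coloured pipette tips, 0.9 kg, loose; body 135 x 200 mm, 62 mm high, walls 2 mm, with a hinged flat clear lid. Origin: centre of the underside; z up; its front (tab side) looks along its -x. In its frame the front wall's outside is at x = -64 mm, side walls at y = +-100 mm, hinge line along y at x = +75 mm, z = 64 mm
- tip_box_lid (a joint): hinge of the lid, rad: 0 fully shut (lid level, top face 66 mm above the worktop), 1.57 upright, 1.83 fully open, leaning back. Lid 142 mm from hinge to front edge, 208 mm wide, 2.4 mm thick. The stiff hinge (0.09 N m) holds it wherever it is left, so it must be pushed all the way down
- lid_front (a point): upper side of the small tab at the middle of the lid's front edge, 148 mm from the hinge line; 34 mm wide
- flask: 100 ml conical flask with yellow liquid, 65 mm across, 104 mm tall, loose; origin at the centre of its underside; a bystander
- amber_bottle: small brown bottle with a white cap, 48 mm across, 105 mm tall, loose; origin at the centre of its underside; a bystander behind the lid
- salt_jar: squat white jar with a blue screw cap, 55 mm across, 85 mm tall, loose; origin at the centre of its underside; a bystander behind the lid
Things that resemble listed ones, but are neither listed nor needed, are in the scene too. Of the things that look like the cylinder, the larger one is meant.

How it is judged:
By the outcome, as a careful person would: the job done as asked, in the order asked, and still so for the second after the job is handed in, with the robot touching nothing.
It also fails if it takes over 48 s, if anything falls off the work surface, if the arm or the gripper's body presses on something with over 40 N, if the wrist force passes 120 N, or if a joint passes its speed limit or range.

## Working session

There is one attempt and no reset: what is moved stays moved. The work goes in short steps, Python scripts to look and compute and a shell command to move; the robot and the scene stay as the last step left them, time stands still between calls to the robot, and variables do not carry over. Pictures are saved under pics/ and viewed, about 8 in all and at most 12, crops included, and the job is handed in when it is done.

```bash
mkdir -p pics; ls; python3 - <<'E'
from plant import r
import cv2,numpy as np
s=r.get_state();print(s)
for n in("side","top"):
    d=r.snapshot(n);cv2.imwrite(f"pics/{n}0.png",d["image"][:,:,::-1]);np.savez(f"pics/{n}0.npz",**d)
    print(n,d["mtx"].tolist(),d["R"].tolist(),d["t"].tolist(), -d["R"].T@d["t"])
E
```

```text
pics
{'clock': 0.0, 'q': array([-1.21518684,  0.68995069, -0.19453705,  1.5663378 ,  0.15730986,
        0.90251216, -0.21511632]), 'qd': array([ 4.29659538e-04,  1.26052697e-04,  3.82011788e-04, -9.78888650e-06,
       -1.52319423e-03, -2.90673161e-04, -1.49198059e-03]), 'joint_torque': array([-6.22952375e-04, -5.27555609e+01, -1.26686241e+00, -1.53425574e+01,
       -5.25365816e-02,  6.44842381e-03,  1.84223713e-04]), 'tool_pos': array([0.19751963, 0.59231735, 0.24593305]), 'eef_rot': array([ 8.11232407e-01,  5.84723148e-01, -6.95745699e-04,  5.81639081e-04]), 'contact_force': array([ 0.3160714 ,  0.1966094 , -0.73293088]), 'moment': array([ 0.00575407,  0.01125   , -0.00175802]), 'opening': 0.9976671555207339}
side [[479.84333871433023, 0.0, 322.67030501821654], [0.0, 479.84333871433023, 237.63595280267538], [0.0, 0.0, 1.0]] [[0.8885048681660196, 0.45883258542631233, 0.005635405601206793], [0.3843450202132119, -0.7374423398142248, -0.5553896838136512], [-0.2506750978509636, 0.49563237787732056, -0.831571128236835]] [-0.5043963238178227, -0.12091540921747618, 1.323186402031872] [ 0.82632171 -0.5135487   1.03601092]
top [[447.37434269555183, 0.0, 322.05062699350265], [0.0, 447.37434269555183, 239.70398200716215], [0.0, 0.0, 1.0]] [[-0.016780896191672598, -0.9995981330087289, -0.02284675050128112], [-0.9866391091377594, 0.020258158903746663, -0.16165665874834476], [0.16205452737536388, 0.019828753952128058, -0.9865825615090978]] [0.034660731885434816, 0.5721861511251274, 0.9025298116404095] [0.41886383 0.00515932 0.98370976]
```

View pics/side0.png

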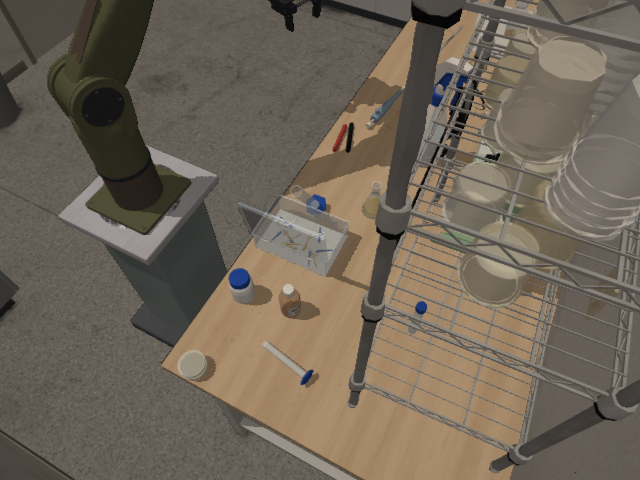

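View pics/top0.png

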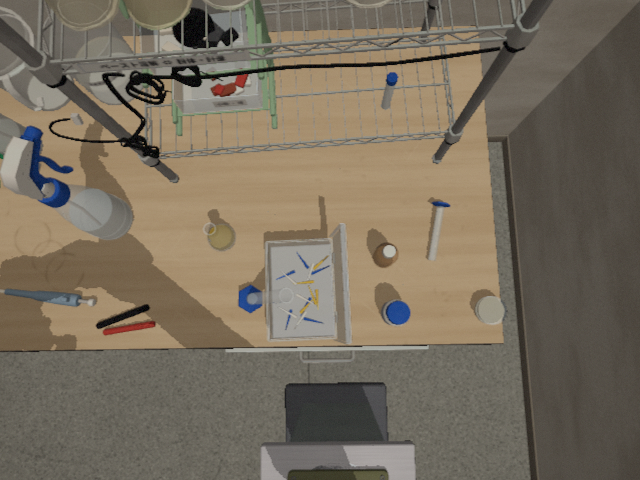

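The side view shows the open box at about (300,240), with its lid raised on the left. The blue foot is at (317,205) behind it. In the top view the foot is at (250,298), the tube's top end is near (288,297), the rim is (266-336, 240-340), and the lid stands at about x=345. The bottle is at (386,254) and the jar at (396,312). The box front faces +y.

```bash
cat > h.py <<'E'
import numpy as np,cv2
from scipy.optimize import least_squares
def ray(d,p,z):
    R,t,K=d["R"],d["t"],d["mtx"];c=-R.T@t;v=R.T@np.linalg.inv(K)@[p[0],p[1],1.]
    return c+v*(z-c[2])/v[2]
def proj(d,X):
    q=d["mtx"]@(d["R"]@np.asarray(X,float)+d["t"]);return q[:2]/q[2]
def tri(ds,ps):
    return least_squares(lambda X:np.concatenate([proj(d,X)-p for d,p in zip(ds,ps)]),[.4,0,.1]).x
E
python3 - <<'E'
from h import *
T=np.load("pics/top0.npz");S=np.load("pics/side0.npz")
for n,p,z in [("c1",(266,241),.062),("c2",(333,239),.062),("c3",(336,339),.062),("c4",(268,341),.062),("lidA",(343,225),.2),("lidB",(350,342),.2),("foot",(250,298),.01),("cyltop",(288,297),.178),("bottle",(390,250),.105),("jar",(397,312),.085),("flask",(210,230),.104)]:
    print(n,ray(T,p,z).round(3))
for d,n in((T,"top"),(S,"side")):
    im=d["image"];h=cv2.cvtColor(im,cv2.COLOR_RGB2HSV);m=cv2.inRange(h,(105,150,60),(125,255,255))
    k,l,st,c=cv2.connectedComponentsWithStats(m)
    for i in range(1,k):
        if st[i,4]>60: print(n,st[i],c[i].round(1))
t=T["image"][215:355,225:425];s=S["image"][170:300,220:380]
a=cv2.resize(t,None,fx=4,fy=4,interpolation=2)[:,:,::-1];b=cv2.resize(s,None,fx=4,fy=4,interpolation=2)[:,:,::-1]
cv2.imwrite("pics/tc.png",a);cv2.imwrite("pics/sc.png",b)
E
```

```text
c1 [0.57  0.141 0.062]
c2 [0.571 0.001 0.062]
c3 [ 0.367 -0.001  0.062]
c4 [0.365 0.136 0.062]
lidA [ 0.573 -0.017  0.2  ]
lidB [ 0.369 -0.024  0.2  ]
foot [0.454 0.183 0.01 ]
cyltop [0.448 0.084 0.178]
bottle [ 0.54  -0.111  0.105]
jar [ 0.419 -0.122  0.085]
flask [0.588 0.248 0.104]
top [387  73  11  13 109] [391.5  78.8]
top [  21  127   51   80 1180] [ 46.1 170.7]
top [239 285  23  28 282] [247.1 298.8]
top [386 301  24  23 413] [397.7 312.3]
side [439  74  14  16 111] [445.5  79.9]
side [457  76  11  12  69] [461.5  80.5]
side [432  87  12  20 115] [436.2  98.1]
side [313 195  13  16  96] [320.5 202.2]
side [229 269  21  20 330] [239.1 278.6]
side [416 302  11  12 102] [420.9 307.5]
side [301 371  12  13  72] [306.4 376.8]
```

View pics/tc.png

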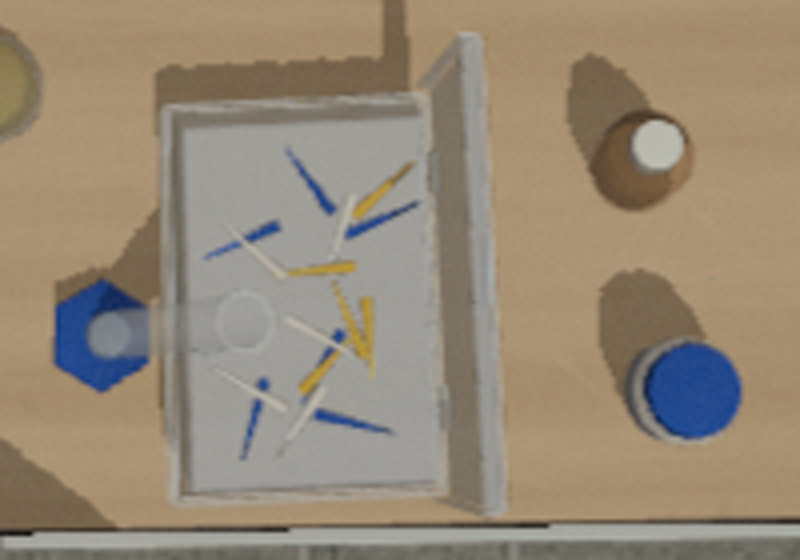

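View pics/sc.png

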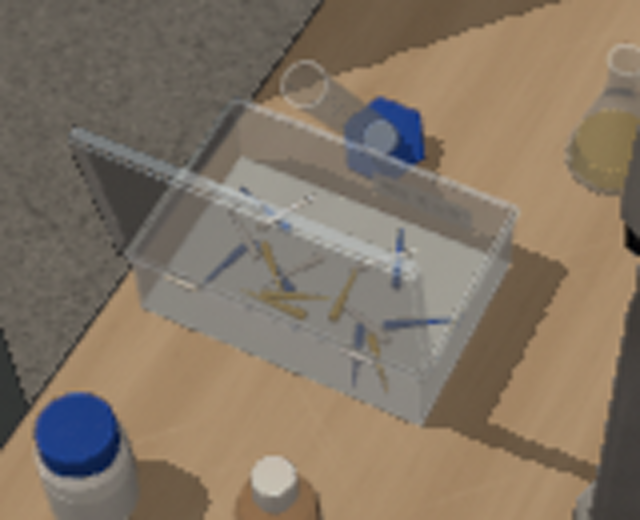

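The crops show the cylinder's open rim at top-view px (286.3,295.5) and side-view px (296,191), with the foot at (250,299). The lid's upper edge runs from (341,224) to (350,343), and the tube is clear of the lid.

```bash
python3 - <<'E'
from h import *
from scipy.spatial.transform import Rotation as Ro
T=np.load("pics/top0.npz");S=np.load("pics/side0.npz")
top=tri([T,S],[(286.3,295.5),(296,191.2)]);print("cyltop",top)
la=tri([T,S],[(341,223.8),(220+415/4,170+268/4)]);lb=tri([T,S],[(350,343),(220+75/4,170+131/4)]);print("lid",la,lb)
print("tab side flat/foot: vertices", [ray(T,p,z).round(3) for p,z in [((250,285),.02),((250.7,313),.02),((239,297),.025)]])
w=np.array([.45,.099,.246])-[.1975,.5923,.2459]
R=Ro.from_quat([.81123,.58472,-.0007,.00058]);print(R.inv().apply(w),R.as_matrix().round(3))
E
```

```text
cyltop [0.45155093 0.08784719 0.1716156 ]
lid [ 0.57563307 -0.0132904   0.20061082] [ 0.36916131 -0.02282108  0.20491906]
tab side flat/foot: vertices [array([0.481, 0.182, 0.02 ]), array([0.422, 0.179, 0.02 ]), array([0.456, 0.204, 0.025])]
[-0.38814933  0.39552601  0.00065253] [[ 0.316  0.949 -0.   ]
 [ 0.949 -0.316 -0.002]
 [-0.002  0.    -1.   ]]
```

```bash
python3 -m pendant '[[[0,0,-0.15],[-0.035,0.035,0],1],[[0,0,-0.3],[-0.07,0.07,0],1],[[0,0,-0.34],[-0.105,0.105,0],1],[[0,0,-0.34],[-0.14,0.14,0],1],[[0,0,-0.34],[-0.175,0.175,0],1],[[0,0,-0.34],[-0.21,0.21,0],1],[[0,0,-0.34],[-0.245,0.245,0],1],[[0,0,-0.34],[-0.28,0.285,0],1],[[0,0,-0.34],[-0.315,0.32,0],1],[[0,0,-0.34],[-0.35,0.355,0],1]]'; python3 - <<'E'
from plant import r
from scipy.spatial.transform import Rotation as R
s=r.get_state();M=R.from_quat(s["eef_rot"]).as_matrix();print(s["tool_pos"],M.round(3),s["contact_force"],M.T@([.451,.099,.246]-s["tool_pos"]))
E
```

```text
clock: 1.1
tool_pos: [0.4234, 0.1486, 0.2466]
eef_rot: [0.701, 0.714, -0.0, -0.0]
contact_force: [0.9, 0.3, 1.1]
opening: 1.0
[0.42337611 0.14861996 0.24663093] [[-0.018  1.    -0.   ]
 [ 1.     0.018  0.   ]
 [ 0.    -0.    -1.   ]] [0.87408824 0.3375879  1.05569734] [-0.05012197  0.02670231  0.00062682]
```

```bash
python3 -m pendant '[[[0,0,0],[-0.03,0.015,0],1],[[0,0,0],[-0.05,0.027,0],1],[[0,0,0],[-0.05,0.027,0.02],1],[[0,0,0],[-0.05,0.027,0.035],1],[[0,0,0],[-0.05,0.027,0.035],1]]'; python3 - <<'E'
from plant import r
import cv2,numpy as np
o=[]
for n,(a,b,c,d) in (("side",(150,300,220,400)),("top",(200,350,210,390))):
    i=r.snapshot(n)["image"][a:b,c:d];o.append(cv2.resize(i,None,fx=2.2,fy=2.2,interpolation=2))
cv2.imwrite("pics/p1.png",np.hstack(o)[:,:,::-1])
E
```

```text
clock: 1.6
tool_pos: [0.4495, 0.1003, 0.2102]
eef_rot: [0.701, 0.713, -0.002, -0.001]
contact_force: [-0.8, -0.1, 0.3]
opening: 1.007
```

View pics/p1.png

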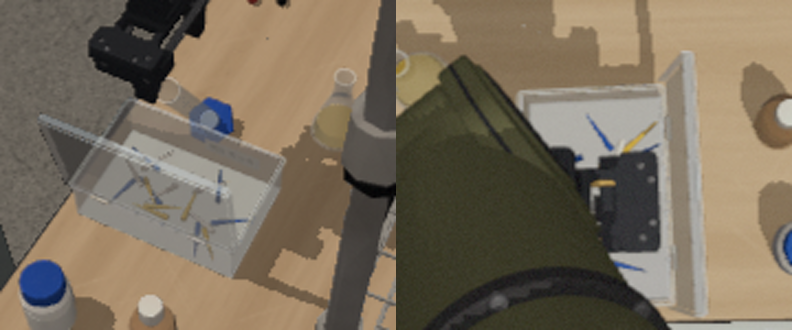

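The picture shows one finger on the box side of the rim (the finger at (148,95) and the rim at (170,90) in the picture). The lid and the bystanders are clear. Next I descend around the tube end, then push slowly.

```bash
python3 -m pendant '[[[0,0,0],[0,0,0.015],1],[[0,0,0],[0,0,0.03],1],[[0,0,0],[0,0,0.042],1],[[0,0,0],[0,0,0.05],1],[[0,0,0],[0,0,0.05],1]]'; python3 -m pendant '[[[0,0,0],[0.003,0,0],1],[[0,0,0],[0.006,0,0],1],[[0,0,0],[0.009,0,0],1],[[0,0,0],[0.012,0,0],1],[[0,0,0],[0.015,0,0],1],[[0,0,0],[0.018,0,0],1],[[0,0,0],[0.020,0,0],1],[[0,0,0],[0.022,0,0],1],[[0,0,0],[0.024,0,0],1],[[0,0,0],[0.026,0,0],1]]'
```

```text
clock: 2.2
tool_pos: [0.4506, 0.1012, 0.1615]
eef_rot: [0.7, 0.714, -0.0, -0.0]
contact_force: [0.6, 0.1, 0.4]
opening: 1.001
clock: 3.2
tool_pos: [0.4502, 0.1271, 0.1617]
eef_rot: [0.701, 0.713, -0.0, -0.0]
contact_force: [0.6, 0.6, -0.9]
opening: 1.001
```

```bash
python3 -m pendant '[[[0,0,0],[0.002,0,0],1],[[0,0,0],[0.004,0,0],1],[[0,0,0],[0.006,0,0],1],[[0,0,0],[0.008,0,0],1],[[0,0,0],[0.010,0,0],1],[[0,0,0],[0.012,0,0],1],[[0,0,0],[0.014,0,0],1],[[0,0,0],[0.016,0,0],1],[[0,0,0],[0.018,0,0],1],[[0,0,0],[0.020,0,0],1]]'; python3 - <<'E'
from plant import r
import cv2,numpy as np
o=[]
for n,(a,b,c,d) in (("side",(150,300,220,400)),("top",(200,350,210,390))):
    i=r.snapshot(n)["image"][a:b,c:d];o.append(cv2.resize(i,None,fx=2.2,fy=2.2,interpolation=2))
cv2.imwrite("pics/p2.png",np.hstack(o)[:,:,::-1])
E
```

```text
clock: 4.2
tool_pos: [0.4499, 0.1472, 0.1617]
eef_rot: [0.701, 0.714, 0.0, -0.0]
contact_force: [-0.5, -1.2, 0.5]
opening: 1.001
```

View pics/p2.png

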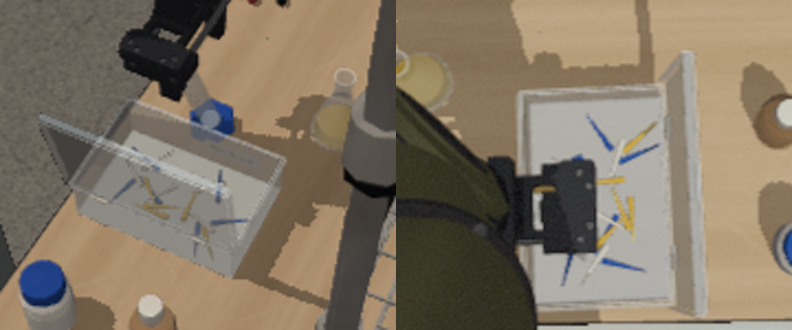

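The tube is being pushed up (its rim sits beside the finger at about (195,85)) and the foot has stayed in place. I'll continue slowly through the tipping point.

```bash
python3 -m pendant '[[[0,0,0],[0.0015,0,0],1],[[0,0,0],[0.003,0,0],1],[[0,0,0],[0.0045,0,0],1],[[0,0,0],[0.006,0,0],1],[[0,0,0],[0.0075,0,0],1],[[0,0,0],[0.009,0,0],1],[[0,0,0],[0.0105,0,0],1],[[0,0,0],[0.012,0,0],1],[[0,0,0],[0.0135,0,0],1],[[0,0,0],[0.015,0,0],1]]';python3 -m pendant '[[[0,0,0],[0.0015,0,0],1],[[0,0,0],[0.003,0,0],1],[[0,0,0],[0.0045,0,0],1],[[0,0,0],[0.006,0,0],1],[[0,0,0],[0.0075,0,0],1],[[0,0,0],[0.009,0,0],1],[[0,0,0],[0.0105,0,0],1],[[0,0,0],[0.012,0,0],1],[[0,0,0],[0.0135,0,0],1],[[0,0,0],[0.015,0,0],1]]'; python3 - <<'E'
from plant import r
import cv2,numpy as np
o=[]
for n,(a,b,c,d) in (("side",(150,300,220,400)),("top",(200,350,210,390))):
    i=r.snapshot(n)["image"][a:b,c:d];o.append(cv2.resize(i,None,fx=2.2,fy=2.2,interpolation=2))
cv2.imwrite("pics/p3.png",np.hstack(o)[:,:,::-1])
E
```

```text
clock: 5.3
tool_pos: [0.4496, 0.1622, 0.1617]
eef_rot: [0.701, 0.714, 0.0, -0.0]
contact_force: [-0.5, 0.2, 0.1]
opening: 1.003
clock: 6.3
tool_pos: [0.4493, 0.1772, 0.1617]
eef_rot: [0.701, 0.714, 0.0, -0.0]
contact_force: [-0.4, -0.1, -0.3]
opening: 1.004
```

View pics/p3.png

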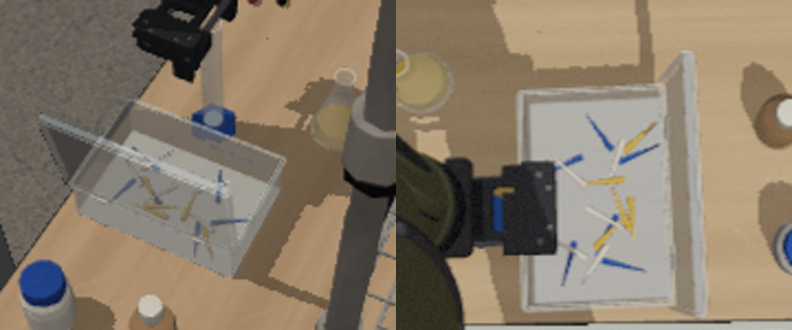

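The cylinder looks upright: the tube is vertical over its foot at (213,122). I'll centre the gap on it and lift off.

```bash
python3 -m pendant '[[[0,0,0],[0.002,0,0],1],[[0,0,0],[0.004,0,0],1],[[0,0,0],[0.006,0,0],1],[[0,0,0],[0.008,0,0],1],[[0,0,0],[0.008,0,-0.02],1],[[0,0,0],[0.008,0,-0.05],1],[[0,0,0],[0.008,0,-0.09],1],[[0,0,0],[0.008,0,-0.12],1],[[0,0,0],[0.008,0,-0.12],1]]'; python3 - <<'E'
from plant import r
from h import *
from scipy.spatial.transform import Rotation as R
s=r.get_state();print(s["q"].round(3));M=R.from_quat(s["eef_rot"]).as_matrix();print(M.round(3))
d=r.snapshot("side");np.savez("pics/s4.npz",**d)
h=cv2.cvtColor(d["image"],cv2.COLOR_RGB2HSV);m=cv2.inRange(h,(105,130,60),(125,255,255))
k,l,st,c=cv2.connectedComponentsWithStats(m)
for i in range(1,k):
    if st[i,4]>60 and 290<c[i][0]<340: print(st[i],ray(d,c[i],.01))
E
```

```text
clock: 7.3
tool_pos: [0.4511, 0.1864, 0.2853]
eef_rot: [0.701, 0.713, 0.004, 0.001]
contact_force: [1.5, 0.1, 0.7]
opening: 0.996
[-0.245  0.469 -0.363  1.919  0.23   0.785  0.854]
[[-0.018  1.     0.007]
 [ 1.     0.018  0.004]
 [ 0.004  0.007 -1.   ]]
[301 371  12  14  74] [ 0.65134279 -0.23863659  0.01      ]
```

```bash
python3 -m pendant '[[[0,0,-0.14],[-0.01,0.017,0],0],[[0,0,-0.28],[-0.03,0.017,0],0],[[0,0,-0.42],[-0.06,0.017,0],0],[[0,0,-0.56],[-0.09,0.017,0],0],[[0,0,-0.7],[-0.12,0.017,0],0],[[0,0,-0.84],[-0.15,0.017,0],0],[[0,0,-0.98],[-0.18,0.017,0],0],[[0,0,-1.12],[-0.21,0.017,0],0],[[0,0,-1.26],[-0.24,0.017,0],0],[[0,0,-1.4],[-0.256,0.017,0],0]]' 10; python3 -m pendant '[[[0,0,-0.1],[0,0,0],0],[[0,0,-0.19],[0,0,0],0],[[0,0,-0.19],[0,0,0],0],[[0,0,-0.19],[0,0,0],0]]'; python3 - <<'E'
from plant import r
import cv2,numpy as np
from scipy.spatial.transform import Rotation as R
s=r.get_state();print(s["q"].round(3));M=R.from_quat(s["eef_rot"]).as_matrix();print(M.round(3))
o=[]
for n,(a,b,c,d) in (("side",(150,300,220,400)),("top",(200,350,210,410))):
    i=r.snapshot(n)["image"][a:b,c:d];o.append(cv2.resize(i,None,fx=2.1,fy=2.1,interpolation=2))
cv2.imwrite("pics/p4.png",np.hstack(o)[:,:,::-1])
E
```

```text
clock: 8.35
tool_pos: [0.4696, -0.0736, 0.2799]
eef_rot: [0.075, 0.997, -0.0, -0.002]
contact_force: [0.1, 0.2, -0.6]
opening: 0.12
clock: 8.75
tool_pos: [0.4702, -0.0706, 0.2807]
eef_rot: [-0.018, 1.0, 0.001, -0.001]
contact_force: [0.2, 0.3, 1.0]
opening: 0.006
[ 0.613  0.564 -0.883  1.936  0.551  0.905  2.627]
[[-0.999 -0.036 -0.002]
 [-0.036  0.999  0.001]
 [ 0.002  0.001 -1.   ]]
```

View pics/p4.png

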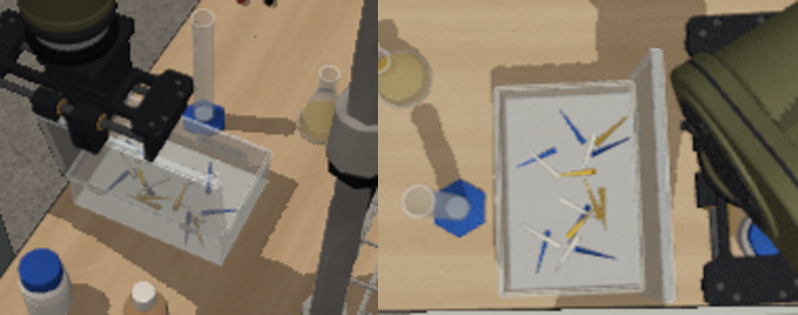

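The cylinder stands upright on its foot beside the box: the tube runs from (203,18) to (203,115) in the left panel, and the foot is at (460,208) in the right panel. The fingers are shut and behind the lid. Next I descend behind it.

```bash
python3 -m pendant '[[[0,0,0],[0,0,0.025],0],[[0,0,0],[0,0,0.05],0],[[0,0,0],[0,0,0.08],0],[[0,0,0],[0,0,0.106],0],[[0,0,0],[0,0,0.106],0]]'; python3 -m pendant '[[[0,0,0],[0,0.012,0],0],[[0,0,0],[0,0.024,0],0],[[0,0,0],[0,0.032,0],0],[[0,0,0],[0,0.04,0],0],[[0,0,0],[0,0.048,0],0],[[0,0,0],[0,0.056,0],0],[[0,0,0],[0,0.064,0],0],[[0,0,0],[0,0.072,0.002],0],[[0,0,0],[0,0.08,0.004],0],[[0,0,0],[0,0.087,0.006],0]]'; python3 - <<'E'
from plant import r
import cv2,numpy as np
o=[]
for n,(a,b,c,d) in (("side",(150,300,220,400)),("top",(200,350,210,410))):
    i=r.snapshot(n)["image"][a:b,c:d];o.append(cv2.resize(i,None,fx=2.1,fy=2.1,interpolation=2))
cv2.imwrite("pics/p5.png",np.hstack(o)[:,:,::-1])
E
```

```text
clock: 9.35
tool_pos: [0.4688, -0.0706, 0.1734]
eef_rot: [-0.019, 1.0, -0.0, -0.003]
contact_force: [0.1, -0.1, 0.2]
opening: 0.003
clock: 10.35
tool_pos: [0.4675, 0.0171, 0.1695]
eef_rot: [-0.019, 1.0, 0.0, 0.0]
contact_force: [-0.3, -1.4, 0.9]
opening: 0.005
```

View pics/p5.png

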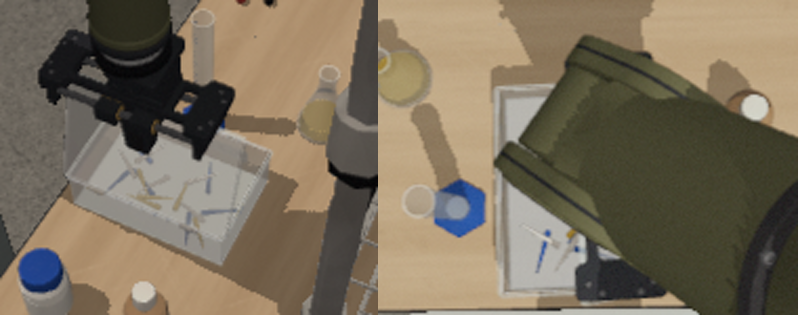

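The lid has swung past upright with the fingertips on its outer face, and the cylinder still stands with its foot at (460,208). Next I bring the lid down on an arc whose contact point moves inward, so the wrist stays clear of the tube.

```bash
python3 -m pendant '[[[0,0,0],[0,0.007,0.005],0],[[0,0,0],[0,0.014,0.011],0],[[0,0,0],[0,0.02,0.0175],0],[[0,0,0],[0,0.027,0.026],0],[[0,0,0],[0,0.034,0.035],0],[[0,0,0],[0,0.04,0.0445],0],[[0,0,0],[0,0.044,0.0535],0],[[0,0,0],[0,0.047,0.0625],0],[[0,0,0],[0,0.05,0.0715],0],[[0,0,0],[0,0.051,0.078],0]]'; python3 - <<'E'
from plant import r
import cv2,numpy as np
o=[]
for n,(a,b,c,d) in (("side",(130,280,220,400)),("top",(200,350,210,410))):
    i=r.snapshot(n)["image"][a:b,c:d];o.append(cv2.resize(i,None,fx=2.1,fy=2.1,interpolation=2))
cv2.imwrite("pics/p6.png",np.hstack(o)[:,:,::-1])
E
```

```text
clock: 11.45
tool_pos: [0.4655, 0.068, 0.0909]
eef_rot: [-0.019, 1.0, 0.0, -0.0]
contact_force: [-0.2, 1.3, 1.3]
opening: 0.003
```

View pics/p6.png

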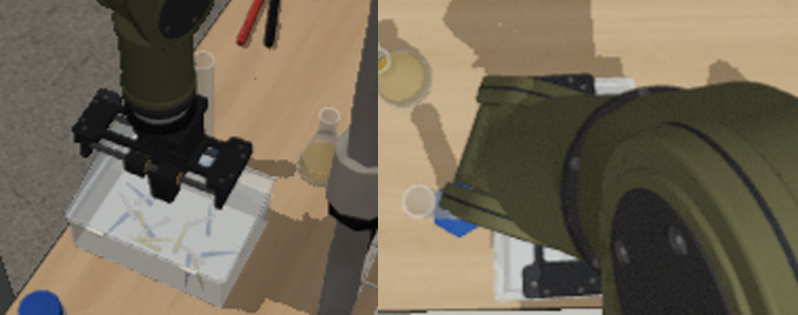

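The lid is about 10° from shut. By ray at its height, the wrist edge in the right panel clears the tube by more than 3 cm. Now the press.

```bash
python3 -m pendant '[[[0,0,0],[0,0.001,0.004],0],[[0,0,0],[0,0.002,0.008],0],[[0,0,0],[0,0.002,0.012],0],[[0,0,0],[0,0.002,0.015],0],[[0,0,0],[0,0.002,0.017],0],[[0,0,0],[0,0.002,0.019],0],[[0,0,0],[0,0.002,0.020],0],[[0,0,0],[0,0.002,0.021],0],[[0,0,0],[0,0.002,0.021],0]]'
```

```text
clock: 12.45
tool_pos: [0.4656, 0.0694, 0.0736]
eef_rot: [-0.019, 1.0, -0.001, 0.002]
contact_force: [-6.7, -1.9, 36.4]
opening: 0.003
```

The tip stopped at 65.6 mm with 36 N of resistance, which matches the 66 mm given for the lid's shut height. I'll retreat and check.

```bash
python3 -m pendant '[[[0,0,0],[0,0,-0.02],0],[[0,0,0],[0,0,-0.05],0],[[0,0,0],[0,0,-0.09],0],[[0,0,0],[0,0,-0.13],0],[[0,0,0],[0,0,-0.17],0],[[0,0,0],[0,-0.05,-0.18],0],[[0,0,0],[0,-0.1,-0.18],0],[[0,0,0],[0,-0.15,-0.18],0],[[0,0,0],[0,-0.17,-0.18],0],[[0,0,0],[0,-0.17,-0.18],0]]'; python3 - <<'E'
from plant import r
from h import *
o=[]
for n,(a,b,c,d) in (("side",(150,310,210,400)),("top",(200,350,200,410))):
    S=r.snapshot(n);np.savez(f"pics/{n}9.npz",**S)
    i=S["image"][a:b,c:d];o.append(cv2.resize(i,(400,330),interpolation=2))
cv2.imwrite("pics/p7.png",np.hstack(o)[:,:,::-1])
E
```

```text
clock: 13.45
tool_pos: [0.4714, -0.105, 0.2499]
eef_rot: [-0.015, 1.0, -0.001, -0.001]
contact_force: [0.2, 0.1, -0.2]
opening: 0.004
```

View pics/p7.png

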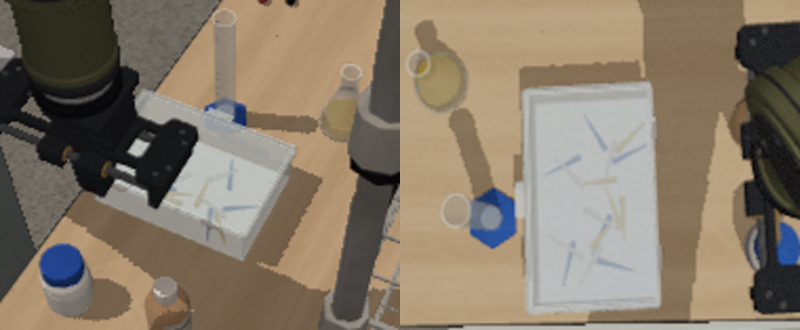

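The lid lies level over the box in both views. The tube is upright at (223,20)-(223,115) in the left panel. The foot centre, in top-view pixels, is (249,299) against about (249,298.5) before, and the box's front-left corner is at (266,240) as before. The flask, jar and bottle have not visibly moved.

```bash
python3 - <<'E'
from plant import r
print(r.finish_job(), r.get_state()["clock"])
E
```

```text
the job is handed in; nothing more can be done
the job is handed in; nothing more can be done
```

The job is handed in: the cylinder stands on its foot beside the box, and the lid is shut. The robot's clock was at about 13.5 s of the 48 s allowed.

- **Cylinder:** I straddled the tube's upper end with the open fingers and pushed slowly (15–30 mm/s) with the box-side fingertip until it dropped onto its foot. I gripped nothing.
- **Lid:** I swung it over from behind with the shut fingertips and pressed it down.
- **Cylinder check:** In the last pictures it was upright, with its foot within about a pixel (2 mm) of where it started.
- **Lid check:** It lay level. The press stopped with the fingertips at 65.6 mm, against 66 mm for fully shut, with 36 N measured at the wrist. That is more force than the lid needed.
- **Other objects:** The box, flask and jar looked unmoved. I compared only the box corner by pixels, and the amber bottle was partly hidden by the gripper in the top view.
- **Failed check:** One automatic colour check of the foot, just after the cylinder came upright, found nothing. I relied on the later pictures instead.

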